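Unhook the gap gauge from a barbed hook and stand it in its rack

ROBOT

A 6-joint arm with a two-finger parallel gripper is mounted at the origin on a cart in front of the work surface, level with it; the furniture and walls round the work are solid. World frame = base frame: x ahead of the robot, y to its left, z up, the work surface at z = 0. Lengths are in m, angles in rad, forces in N, time in s.
With the tool pointing down it reaches from about 0.275 to 1 m from the base axis. Payload 8.4 kg.
Tool frame: the origin (TCP) lies on the centre line of the jaws, within the pads' length; the fingertips stand 17 mm ahead of it and the grasp point (between the pads) lies 2 mm behind it (bot.tcp_to_tips is the z of the fingertips in the tool frame, in m); z points along the fingers, y is the line along which they close (so a half turn about z gives the same grasp; the last joint's range is limited). The gripper opens to 85 mm and grips with 20 to 120 N. Pads are 22 mm wide; open, the fingers measure 114 mm over their backs; the gripper's body (76 mm by 85 mm) begins 54 mm behind the grasp point. The pads swing forward as they close: fully open they stand 13 mm farther back than shut.
Start: joints at [1.296, 0.353, 1.633, -0, 1.155, -0.002], TCP at [0.168, 0.602, 0.209] pointing down, gripper open.
Joint ranges: [-2.63, 2.63], [-0.92, 2.1], [0.06, 2.66], [-1.3, 4.44], [0, 2.69], [-3.02, 3.02]. Speed limits (rad/s): [2.22, 2.22, 2.79, 3.14, 3.14, 3.14].

INTERFACE

Orientations are given as a unit quaternion [x, y, z, w].
In Python, from workcell import bot, hand, kinematics, get_obs, vision, hand_in gives the robot as it stands. The module is installed in compiled form; this text tells all that it offers. Calls block until the motion is done:
- bot.reach(position, orientation): joint-space move of the TCP to a pose.
- bot.servo_line(position, ori=None, velocity=0.15): straight line of the TCP; ori=None keeps the orientation; velocity is the mean speed in m/s.
- bot.goto_joints(angles): joint-space move.
- hand.move_gripper(opening, strength=None): finger opening in m; strength is the grip in N (None keeps the last); returns when the fingers have stopped.
- bot.dwell(seconds).
- kinematics.solve_ik(position, orientation): joint angles nearest the present ones, or None.
- get_obs(): the state.
- vision.read_camera(name): name is "scene" or "top"; returns a dict with "frame" (384x512x3 uint8, red, green, blue), "intrinsics" (3x3 intrinsics, pixels), "dist" ([k1, k2, p1, p2, k3] as OpenCV has them; the pictures are not rectified), "view" (4x4, takes a point from world to camera coordinates). Camera axes: x right, y down, z forward; pixel columns grow to the right and rows downward; lengths in m; the calibration is good to about 2 mm. A picture is of the moment at which its call begins. There is no depth.
A pose or a line that the arm cannot do raises bot.IKError and nothing moves.
- hand_in(): hands the job in; it is judged then, once.
The state is a dict: "time_s": time; "joint_pos": joint angles; "joint_vel": joint speeds; "joint_efforts": joint torques, N m; "position": TCP position; "orientation": TCP orientation; "wrist_force": force on the tool from outside, world axes, zero at the start; "ft_torque": the same for the moment, N m; "gripper_width": finger opening in m; "grip_force": force on a finger pad.
Only numpy, scipy, OpenCV 4.12 (cv2) and the standard library are available. Lean on these libraries where they do the work, as an engineer would, in place of code of your own. Each camera call takes 0.05 s, during which the arm holds its last target. There are 200 camera calls.

TASK

Take the gap gauge with the red tab off the barbed hook: raise it, tilt it and back it over the barb feeling your way gently (at most 10 N on the springy hook, which is bent out of true). Then stand the gauge upright, blade down, fully home in the slot of the wooden rack, let go, and leave the spray can, the tape roll and the packing block where they are.

Things in the scene. Friction and masses are not known exactly. Their poses are not given: they have to be found in the camera images.
- hook_stand: Fixed steel stand: blue foot 120x90x12 mm, upright post of 14 mm diameter at its centre; origin at the centre of its underside on the bench, z up. A round bar runs from the post's top towards the stand's -x, with an upturned barbed end.
- hook_post (a point): Top of the post, where the bar's centre line meets the post axis, 150 mm over the bench. The level part of the bar, 6 mm diameter, runs 75 mm from here towards the stand's -x. The bar is springy: it yields about 1 mm for 8 N pressed up or down at the barbed end, and is spoilt by more than 10 N.
- hook_elbow (a point): Elbow of the hook on the bar's centre line. From here a straight end, 55 mm long, 6 mm diameter, runs on to -x and up; it was bent by use: 12 to 50 degrees above level, NOT given, so feel or see it. A barb 5 mm thick points back from its tip on the upper side, ending 44 mm from the elbow; there the hook spans 3 mm below to 10 mm above the end's centre line. The lower side is smooth.
- gauge_grip (a point): Middle of the gauge's red grip tab (10 mm thick along x, 30 wide, 48 high), the place to hold. The gauge is a steel plate 6 mm thick (x), 44 wide (y), 160 high (z, up as it hangs), 0.11 to 0.17 kg. Eye centre 51.5 mm, foot 137 mm below this point. It hangs by its eye on the level part of the bar, x along the bar, free to swing.
- gauge_eye (a point): Centre of the gauge's eye: a rectangular window right through the plate, 15 mm high (z) and 26 mm wide (y), 85.5 mm above the foot.
- gauge_foot (a point): Middle of the lower end of the gauge's blade (34 mm wide there, growing to 44 mm from 48 mm up).
- rack: Fixed wooden rack block 70 mm (x) by 90 mm (y) by 45 mm high, origin at the centre of its underside on the bench. One slot in the middle of its top, 12 mm wide (along x), 51 mm long (along y), 32 mm deep, so its floor is 13 mm over the origin; mouth bevelled 3 mm. Either way round of the gauge will do.
- rack_hole0 (a point): Centre of the slot's mouth, on the top of the rack 45 mm over the bench; axes as the rack's.
- spray_can: Dark blue spray can with red cap, 64 mm diameter, 200 mm high, bystander; origin at its underside.
- tape_roll: Roll of black tape lying flat, 100 mm diameter, 22 mm high, bystander; origin at its underside.
- wood_block: Brown hardwood packing block 36x100x30 mm, bystander; origin at its underside.
Mind the look-alikes: they are no part of the job. Of the things shaped like the rack, the wooden one is meant.

How it is judged:
By the outcome, as a careful person would: the job done as asked, in the order asked, and still so for the second after the job is handed in, with the robot touching nothing.
It also fails if it takes over 72 s, if anything falls off the work surface, if the arm or the gripper's body presses on something with over 40 N, if the wrist force passes 120 N, or if a joint passes its speed limit or range.

## Working session

There is one attempt and no reset: what is moved stays moved. The work goes in short steps, each a Python script; the robot and the scene stay as the last script left them, time stands still between calls to the robot, and variables do not carry over. Pictures are saved under pics/ and viewed, at most 10 in all, crops included, and the job is handed in when it is done.

```bash
mkdir -p pics; ls; python3 - <<'E'
from workcell import bot,hand,kinematics,get_obs,vision
import cv2,numpy as np
for n in("scene","top"):
    c=vision.read_camera(n); np.savez(f"pics/{n}0.npz",**{k:np.array(v) for k,v in c.items()})
    cv2.imwrite(f"pics/{n}0.png",cv2.resize(c["frame"][:,:,::-1],None,fx=1.5,fy=1.5,interpolation=cv2.INTER_CUBIC))
    V=np.array(c["view"]);print(n,c["intrinsics"],c["dist"],"pos",-V[:3,:3].T@V[:3,3],"fwd",V[2,:3])
print(get_obs())
E
```

```text
pics
scene [[473.25351053   0.         255.78227839]
 [  0.         473.25351053 189.36564769]
 [  0.           0.           1.        ]] [0.03383711 0.         0.         0.         0.        ] pos [-0.2014591  -1.10547796  1.01901222] fwd [ 0.48130721  0.67778622 -0.55583199]
top [[360.9011611    0.         260.28641255]
 [  0.         360.9011611  189.23654828]
 [  0.           0.           1.        ]] [-0.01193753  0.          0.          0.          0.        ] pos [ 0.38160219 -0.03924535  1.21578692] fwd [ 0.14981427  0.00435648 -0.98870456]
{'time_s': 0.1, 'joint_pos': array([ 1.29564070e+00,  3.53563271e-01,  1.63408746e+00,  5.38140060e-06,
        1.15519459e+00, -2.43098725e-03]), 'joint_vel': array([-2.75515798e-03, -2.19031028e-03, -4.68761187e-04,  5.86671362e-05,
       -4.72465819e-04, -1.18574994e-03]), 'joint_efforts': array([-1.04561786e-03, -6.06360126e+01, -3.42823756e+01, -1.35378028e-05,
        4.00008648e-03,  1.20299308e-05]), 'position': array([0.16823728, 0.60144446, 0.20853467]), 'orientation': array([ 1.35941160e-01,  9.90716715e-01, -6.19974489e-04, -8.90899978e-05]), 'wrist_force': array([ 0.35864784, -0.15884909,  0.31504629]), 'ft_torque': array([ 0.01162344,  0.04036494, -0.03070357]), 'grip_force': 0.0, 'gripper_width': 0.08527894674732713}
```

View pics/scene0.png

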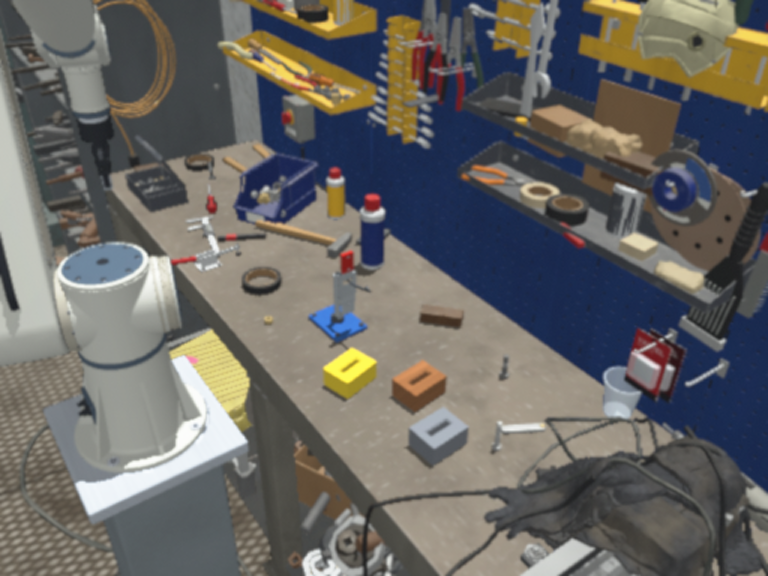

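View pics/top0.png

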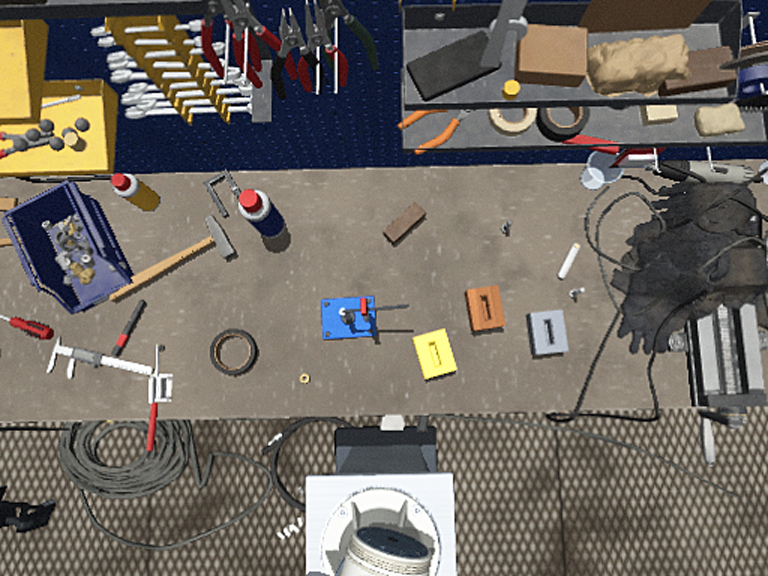

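Scene: the gauge (red tab at 346,262) hangs on the blue stand (337,322), its hook end running right to (370,290). The wooden (orange-brown) rack is at (420,385), next to the yellow and grey look-alikes. Top: blue foot at (348,317), bar running right to (408,307), wooden rack at (486,309).

```bash
cat > h.py <<'E'
import numpy as np,cv2
def load(n,i=0): return dict(np.load(f"pics/{n}{i}.npz"))
def ray(c,uv):
    p=cv2.undistortPoints(np.array(uv,float).reshape(-1,1,2),c["intrinsics"],c["dist"]).reshape(-1,2)
    V=c["view"];R=V[:3,:3];o=-R.T@V[:3,3]
    d=np.c_[p,np.ones(len(p))]@R
    return o,d/np.linalg.norm(d,axis=1)[:,None]
def plane(c,uv,z):
    o,d=ray(c,uv);return o+d*((z-o[2])/d[:,2])[:,None]
def tri(c1,u1,c2,u2):
    o1,d1=ray(c1,u1);o2,d2=ray(c2,u2);d1=d1[0];d2=d2[0]
    s=np.linalg.lstsq(np.c_[d1,-d2],o2-o1,rcond=None)[0]
    a,b=o1+s[0]*d1,o2+s[1]*d2;return (a+b)/2,np.linalg.norm(a-b)
def proj(c,P):
    V=c["view"];return cv2.projectPoints(np.array(P,float).reshape(-1,3),cv2.Rodrigues(V[:3,:3])[0],V[:3,3],c["intrinsics"],c["dist"])[0].reshape(-1,2)
def mask(c,lo,hi,box):
    h=cv2.cvtColor(c["frame"],cv2.COLOR_RGB2HSV);m=cv2.inRange(h,np.array(lo),np.array(hi))
    x0,y0,x1,y1=box;z=np.zeros_like(m);z[y0:y1,x0:x1]=m[y0:y1,x0:x1];return z
def big(m):
    k=cv2.findContours(m,cv2.RETR_EXTERNAL,cv2.CHAIN_APPROX_NONE)[0];return max(k,key=cv2.contourArea).reshape(-1,2)
E
python3 - <<'E'
from h import *
s,t=load("scene"),load("top")
np.set_printoptions(precision=4,suppress=True)
for nm,c,box in(("top",t,(300,180,345,230)),("scene",s,(255,235,305,275))):
    k=big(mask(c,(5,120,60),(18,255,255),box));print("rack",nm,cv2.boundingRect(k),cv2.contourArea(k))
    P=plane(c,k,.045)[:,:2]*1000;r=cv2.minAreaRect(P.astype(np.float32));print(r)
for nm,c,box in(("top",t,(205,190,260,235)),("scene",s,(195,195,255,232))):
    k=big(mask(c,(100,150,90),(120,255,255),box));P=plane(c,k,.012)[:,:2]*1000
    print("foot",nm,cv2.minAreaRect(P.astype(np.float32)))
R={}
for nm,c,box in(("top",t,(230,190,260,215)),("scene",s,(220,160,245,185))):
    m=mask(c,(0,150,80),(6,255,255),box)|mask(c,(172,150,80),(180,255,255),box)
    k=big(m);R[nm]=k.mean(0);ys,xs=np.nonzero(m);R[nm]=[xs.mean(),ys.mean()];print("tab",nm,R[nm],cv2.boundingRect(k))
print(tri(t,R["top"],s,R["scene"]))
a=cv2.resize(s["frame"][155:235,195:275],(640,640),interpolation=cv2.INTER_CUBIC)
cv2.imwrite("pics/cs.png",a[:,:,::-1])
a=cv2.resize(t["frame"][185:235,205:285],(800,500),interpolation=cv2.INTER_CUBIC)
cv2.imwrite("pics/ct.png",a[:,:,::-1])
E
```

```text
rack top (310, 190, 27, 31) 571.5
((502.631103515625, -237.50515747070312), (91.10115814208984, 72.64744567871094), 7.829781532287598)
rack scene (262, 241, 35, 33) 685.5
((489.70758056640625, -257.90350341796875), (117.69803619384766, 95.56491088867188), 7.346222877502441)
foot top ((491.20965576171875, 62.67366409301758), (88.20384979248047, 117.54737091064453), 2.822392702102661)
foot scene ((488.49920654296875, 55.83481979370117), (87.49819946289062, 119.390869140625), 2.6653547286987305)
tab top [np.float64(241.84848484848484), np.float64(203.6060606060606)] (240, 199, 4, 11)
tab scene [np.float64(230.8227848101266), np.float64(173.73417721518987)] (227, 168, 8, 14)
(array([0.4958, 0.0186, 0.197 ]), np.float64(0.0003720518411685902))
```

View pics/cs.png

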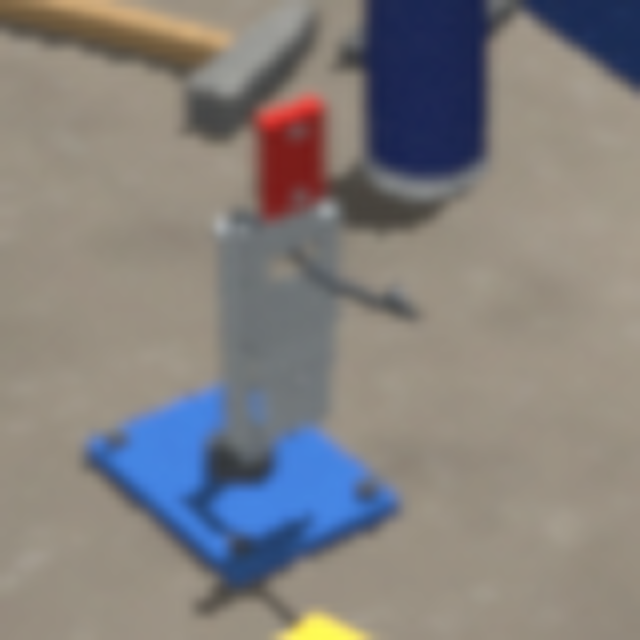

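View pics/ct.png

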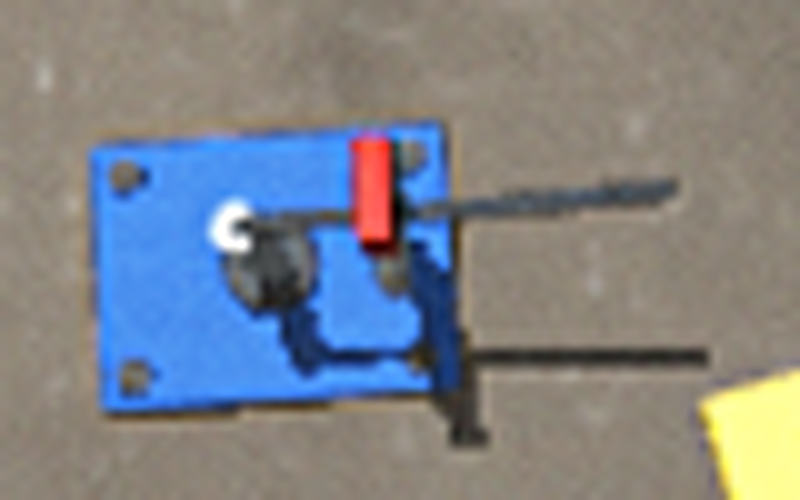

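The scene crop shows the level bar leaving the window at about (290,250), the elbow near (330,285), and the barbed tip at about (418,315). In the top crop the tip is at (675,188) and the bar starts near (240,225).

```bash
python3 - <<'E'
from h import *
from scipy.spatial.transform import Rotation as Ro
np.set_printoptions(precision=4,suppress=True)
s,t=load("scene"),load("top")
a=np.deg2rad(2.7);b=np.array([np.sin(a),-np.cos(a),0]);n=np.array([np.cos(a),np.sin(a),0])
ut=np.array([675,188])/10+[205,185]-.5;us=np.array([418,315])/8+[195,155]-.5
print("tip",tri(t,ut,s,us))
p0=np.array([.490,.0595,.15])
print("post proj top",proj(t,p0),proj(s,p0),"elbow",proj(s,p0+.075*b),proj(t,p0+.075*b))
# centroid of dark pixels by column in scene, cast on the bar plane
g=s["frame"].astype(float).mean(2)
for x in range(231,250):
    col=g[178:200,x];bg=np.median(col);w=np.clip(bg-15-col,0,None)
    if w.sum()<10: continue
    y=178+(w*np.arange(22)).sum()/w.sum();o,d=ray(s,(x,y));k=((p0-o)@n)/(d[0]@n);P=o+k*d[0]
    print(x,round(y,2),int(w.sum()),"s,z mm",round((P-p0)@b*1e3,1),round(P[2]*1e3,1))
g=t["frame"].astype(float).mean(2)
for x in range(251,277):
    col=g[198:212,x];bg=np.median(col);w=np.clip(bg-15-col,0,None)
    if w.sum()<10: continue
    y=198+(w*np.arange(14)).sum()/w.sum();P=plane(t,(x,y),.155)[0];print("T",x,round(y,2),int(w.sum()),P[:2])
# rack slot
for nm,c,box in(("top",t,(315,195,333,216)),("scene",s,(262,240,298,270))):
    f=c["frame"].astype(float);x0,y0,x1,y1=box;print(nm);print(f[y0:y1,x0:x1,0].astype(int))
E
```

```text
tip (array([ 0.499 , -0.0683,  0.1646]), np.float64(0.001257835021176418))
post proj top [[228.9771 207.6461]] [[223.2282 180.7279]] elbow [[236.1608 190.59  ]] [[254.201  205.8968]]
231 179.12 87 s,z mm 46.7 180.3
232 179.39 53 s,z mm 52.4 182.2
233 178.9 54 s,z mm 58.2 187.0
234 179.52 58 s,z mm 63.8 187.5
235 180.36 46 s,z mm 69.4 187.1
236 181.04 59 s,z mm 75.0 187.3
237 180.8 112 s,z mm 80.6 191.2
238 181.01 245 s,z mm 86.2 193.2
239 181.3 303 s,z mm 91.7 194.9
240 181.44 306 s,z mm 97.1 197.2
241 181.79 315 s,z mm 102.6 198.7
242 182.27 288 s,z mm 108.0 199.6
243 183.36 248 s,z mm 113.3 198.3
244 184.01 253 s,z mm 118.7 198.6
245 183.77 238 s,z mm 124.0 202.3
246 182.76 177 s,z mm 129.3 208.9
247 181.26 147 s,z mm 134.6 217.2
248 180.82 116 s,z mm 139.8 221.5
249 180.41 85 s,z mm 144.9 225.7
T 251 205.72 73 [ 0.4937 -0.0061]
T 252 205.44 60 [ 0.4945 -0.0091]
T 253 205.4 61 [ 0.4946 -0.012 ]
T 254 205.51 64 [ 0.4942 -0.015 ]
T 255 205.17 73 [ 0.4951 -0.0179]
T 256 205.14 70 [ 0.4951 -0.0209]
T 257 204.83 70 [ 0.496  -0.0239]
T 258 205.02 82 [ 0.4954 -0.0268]
T 259 205.1 75 [ 0.4
[... 1532 characters left out ...]
98 192 177 204 192  88  88 187 220 197 188 197 196]
 [216 219 219 219 202 198 194 176 189 196 107  67 176 214 207 192 200 196]
 [220 215 218 219 207 195 199 184 180 194 119  57 148 197 209 195 195 198]
 [222 212 218 218 209 192 200 197 170 189 148  90 154 197 210 201 188 198]
 [220 214 219 219 209 198 202 194 150 161 166 187 191 205 210 191 185 194]
 [220 212 215 220 215 196 198 198 189 192 201 208 208 210 209 202 192 196]
 [183 216 217 218 211 194 197 198 203 199 200 199 205 207 205 201 194 197]]
scene
[[151 151 150 ... 151 151 154]
 [151 151 151 ... 151 150 149]
 [150 150 149 ... 152 151 148]
 ...
 [119  94  82 ... 160 161 160]
 [144 120  95 ... 162 161 159]
 [155 145 124 ... 166 164 161]]
```

```bash
cat >> h.py <<'E'
from scipy.spatial.transform import Rotation as Ro
A=np.deg2rad(2.7);B=np.array([np.sin(A),-np.cos(A),0]);N=np.array([np.cos(A),np.sin(A),0]);Z=np.array([0,0,1.])
P0=np.array([.491,.0595,.15])
def ori(th=0,yaw=0):   # th: tilt in rad of gauge top towards post, yaw about z
    y=-B;z=-Z;R=np.c_[np.cross(y,z),y,z]
    return (Ro.from_rotvec(yaw*Z)*Ro.from_rotvec(-th*N)*Ro.from_matrix(R)).as_quat()
E
python3 - <<'E'
from h import *
from workcell import kinematics
np.set_printoptions(precision=4,suppress=True)
s,t=load("scene"),load("top")
p0=P0
f=s["frame"].astype(float);g=f.mean(2)
X=[]
for x in range(237,249):
    col=g[184:199,x];bg=np.percentile(col,80);w=np.clip(bg-20-col,0,None)
    if w.sum()<10: continue
    y=184+(w*np.arange(15)).sum()/w.sum();o,d=ray(s,(x,y));k=((p0-o)@N)/(d[0]@N);P=o+k*d[0]
    print(x,round(y,2),int(w.sum()),"s,z mm",round((P-p0)@B*1e3,1),round(P[2]*1e3,1))
print(g[184:199,230:251].astype(int))
print("slot",plane(t,[(323.2,204.8),(320.5,197.2),(325,198),(323,212),(326.7,212)],.045))
print("can",plane(t,(254/1.5,202/1.5),.2),"block",plane(t,(405/1.5,223/1.5),.03),"yellow",plane(t,(435/1.5,353/1.5),.045))
for th in(0,.2,.35,.5,.87):
    for P in([.493,.0175,.195],[.496,-.07,.26],[.496,-.12,.30]): 
        q=kinematics.solve_ik(P,ori(th));print(th,P,q)
print(kinematics.solve_ik([.5,-.24,.17],ori(0,np.deg2rad(5.1))))
E
```

```text
237 190.59 35 s,z mm 78.3 151.4
238 190.82 44 s,z mm 83.9 153.5
239 191.28 43 s,z mm 89.5 154.7
240 191.67 45 s,z mm 95.1 156.2
241 192.22 46 s,z mm 100.6 157.0
242 191.46 54 s,z mm 106.1 163.0
243 192.24 76 s,z mm 111.6 162.9
244 192.85 79 s,z mm 117.0 163.4
245 193.25 59 s,z mm 122.4 164.8
246 193.62 28 s,z mm 127.7 166.3
[[113 112 112 113 110 112 115 121 126 128 130 126 117 122 129 130 130 135
  138 138 139]
 [112 108 109 114 110 111 116 123 131 136 138 137 135 138 140 139 138 140
  139 139 140]
 [111  99  99 112 114 114 117 125 133 136 138 138 140 139 139 140 140 141
  141 140 141]
 [117 105  94 101 109 113 117 126 134 137 137 139 139 139 140 141 142 142
  141 142 141]
 [130 124 108  96  98 107 114 126 134 137 138 139 140 141 143 143 144 143
  142 142 142]
 [129 126 114  99  92  95 104 119 128 134 137 140 142 144 142 144 146 145
  144 143 143]
 [119 119 115 109 101  94  93 102 110 120 129 136 139 137 136 142 145 145
  144 144 144]
 [114 115 114 114 112 107  97  96  96  99 107 119 125 117 125 137 143 144
  144 144 144]
 [113 114 114 115 116 113 114 119 118 108  98  95  97  88  96 
[... 1280 characters left out ...]
816  0.2118  1.9179 -0.3785  1.1256 -1.1522]
0.35 [0.496, -0.07, 0.26] [ 0.1086  0.1165  1.8757 -0.3764  1.1972 -1.3621]
0.35 [0.496, -0.12, 0.3] [ 0.007   0.075   1.8309 -0.3703  1.243  -1.4891]
0.5 [0.493, 0.0175, 0.195] [ 0.3746  0.2613  1.9102 -0.5102  1.193  -0.9979]
0.5 [0.496, -0.07, 0.26] [ 0.2084  0.1491  1.8908 -0.5247  1.2365 -1.1998]
0.5 [0.496, -0.12, 0.3] [ 0.1086  0.0959  1.8587 -0.5257  1.2647 -1.3277]
0.87 [0.493, 0.0175, 0.195] [ 0.5501  0.4371  1.8797 -0.7467  1.4029 -0.7111]
0.87 [0.496, -0.07, 0.26] [ 0.4048  0.2942  1.9175 -0.8135  1.3989 -0.8665]
0.87 [0.496, -0.12, 0.3] [ 0.3142  0.216   1.9188 -0.846   1.3957 -0.9752]
[-0.4502  0.2866  1.8238 -0.      1.0313 -2.1572]
```

The end rises at about 14–16° (tip near s=127 mm, z=166 mm), which agrees with the 55 mm length. The slot centre is near (0.503, −0.238) with yaw of about 7–8°. The tab sits at (0.493, 0.0175, 0.197), matching its hanging height. Next, grasp it.

```bash
python3 - <<'E'
from h import *
from workcell import *
np.set_printoptions(precision=4,suppress=True)
G=np.array([.493,.0175,.195])
hand.move_gripper(.05,60)
p=get_obs()["position"]
bot.servo_line([p[0],p[1],.32],velocity=.3)
bot.reach(G+[0,0,.12],ori())
bot.dwell(.2);o0=get_obs();print(o0["time_s"],o0["wrist_force"],o0["position"],o0["gripper_width"])
bot.servo_line(G+[0,0,.03],velocity=.2)
bot.servo_line(G,velocity=.06)
bot.dwell(.2);print(get_obs()["wrist_force"],get_obs()["position"])
hand.move_gripper(0.0,60)
bot.dwell(.3);o=get_obs();print(o["time_s"],o["wrist_force"],o["ft_torque"],o["position"],o["gripper_width"],o["grip_force"])
c=vision.read_camera("scene");np.savez("pics/scene1.npz",**{k:np.array(v) for k,v in c.items()})
cv2.imwrite("pics/cs1.png",cv2.resize(c["frame"][140:235,185:285],(800,760)[:2] and (630,600),interpolation=cv2.INTER_CUBIC)[:,:,::-1])
E
```

```text
3.6333 [ 0.378  -0.3327  0.4637] [0.4931 0.0179 0.315 ] 0.05020428344776115
[-0.104  -0.3986  0.3239] [0.4933 0.0175 0.1953]
5.8583 [0.309  0.4348 2.7437] [-0.0671  0.0532  0.0187] [0.4931 0.0175 0.1951] 0.006414385839516562 58.894845340400934
```

View pics/cs1.png

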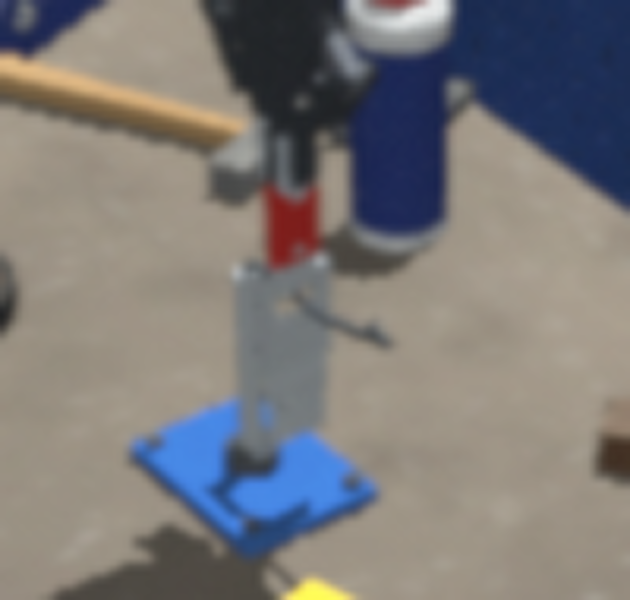

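```bash
python3 - <<'E'
from h import *
from workcell import *
np.set_printoptions(precision=3,suppress=True)
s=load("scene",1)
q=get_obs()["position"]
f=lambda P:(proj(s,P)-[185,140])*6.3
for z in(.173,.178,.197,.212,.221): print(z,f([.493,.0175,z])[0],"near finger front",f([.493,.0025,z])[0])
print(bot.tcp_to_tips)
m=mask(s,(0,150,60),(6,255,255),(215,155,245,190))|mask(s,(172,150,60),(180,255,255),(215,155,245,190))
print(cv2.boundingRect(big(m)))
print(s["frame"][160:186,230])
E
```

```text
0.173 [286.628 253.766] near finger front [302.094 266.608]
0.178 [286.431 245.735] near finger front [301.924 258.547]
0.197 [285.678 214.95 ] near finger front [301.272 227.648]
0.212 [285.075 190.348] near finger front [300.751 202.953]
0.221 [284.71  175.458] near finger front [300.435 188.006]
0.017
(228, 171, 7, 11)
[[ 43  46  50]
 [ 61  65  69]
 [ 82  87  91]
 [ 87  92  96]
 [ 87  92  96]
 [ 86  91  96]
 [ 86  92  96]
 [ 89  94  98]
 [ 95 100 104]
 [103 102 107]
 [115  97 100]
 [122  67  67]
 [125  40  38]
 [125  31  29]
 [125  30  28]
 [125  30  27]
 [125  30  27]
 [125  31  28]
 [124  31  29]
 [124  36  34]
 [123  39  37]
 [121  55  54]
 [115  89  90]
 [113 112 115]
 [114 118 121]
 [114 119 120]]
```

```bash
python3 - <<'E'
from h import *
from workcell import *
s=load("scene",1)
t=vision.read_camera("top");np.savez("pics/top1.npz",**{k:np.array(v) for k,v in t.items()})
a=cv2.resize(s["frame"][150:195,208:253],(450,450),interpolation=cv2.INTER_LANCZOS4)
b=cv2.resize(t["frame"][185:225,220:255],(350,400),interpolation=cv2.INTER_LANCZOS4)
im=np.zeros((450,800,3),np.uint8);im[:,:450]=a;im[:400,450:]=b
im=np.clip(im.astype(float)*1.5,0,255).astype(np.uint8)
cv2.imwrite("pics/c2.png",im[:,:,::-1])
E
```

```text
(no output)
```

View pics/c2.png

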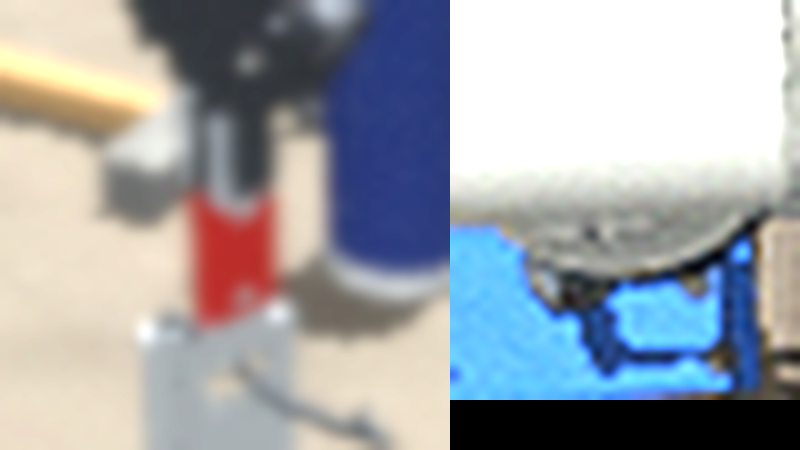

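The finger seems to cover only the top ~10–14 mm of the tab, higher than the TCP numbers imply. I'll check this against the start picture, where the gripper tip shows at about (105,185) in the 1.5x image.

```bash
python3 - <<'E'
from h import *
np.set_printoptions(precision=1,suppress=True)
s=load("scene",0)
# fingers at start: tool y=(.27,.962), opening 85 -> +-(.0425..0.057)
y=np.array([.27,.962,0])
for z in(.19,.205,.22,.24): print(z,[proj(s,np.array([.1682,.6014,z])+k*y)[0] for k in(-.05,0,.05)])
s1=load("scene",1)
a=s["frame"][85:130,50:95]; print(a[:,::3].mean(2).astype(int))
E
```

```text
0.19 [array([ 74.9, 139.4]), array([ 74.4, 133.5]), array([ 73.9, 127.8])]
0.205 [array([ 74. , 135.7]), array([ 73.6, 129.9]), array([ 73.1, 124.3])]
0.22 [array([ 73.2, 132.1]), array([ 72.7, 126.3]), array([ 72.3, 120.7])]
0.24 [array([ 72. , 127.1]), array([ 71.6, 121.4]), array([ 71.2, 115.9])]
[[ 65  41  38  38  38  38  36  34  40  66  85  69  67  68  68]
 [ 65  43  38  39  38  37  37  33  36  67  82  71  67  68  68]
 [ 66  42  38  38  38  38  36  34  35  66  76  76  67  67  68]
 [ 66  41  38  38  39  37  37  35  35  66  73  81  67  67  68]
 [ 65  43  38  39  37  37  37  35  35  66  70  86  66  66  71]
 [ 65  53  38  39  38  38  36  34  34  66  68  88  67  69  83]
 [ 67  57  38  38  39  37  37  35  41  67  68  87  68  72  94]
 [ 69  58  37  39  38  38  37  40  54  67  69  81  71  70  99]
 [ 68  63  41  38  39  38  35  49  64  68  68  76  75  67  94]
 [ 65  66  54  43  40  38  36  47  68  68  68  72  78  66  84]
 [ 70  67  64  58  42  38  35  43  68  68  68  69  83  65  74]
 [ 64  67  66  66  41  39  35  40  68  68  68  68  84  67  69]
 [ 64  69  68  66  39  40  36  37  68  68  
[... 1336 characters left out ...]
0  61]
 [118 135 101  67  68  68  78  45 134 145 147 127  72  61  66]
 [133 143 121  67  68  68  82  40 129 145 146 137  67  63  82]
 [125 145 132  67  67  68  90  39 124 145 146 138  61  72 100]
 [110 148 136  68  68  67  89  39 114 145 146 139  59  81 116]
 [ 97 146 138  68  67  68  79  42 110 145 145 140  61  77 113]
 [ 85 140 137  68  68  69  75  60 115 144 145 142  68  62  83]
 [ 75 127 132  67  69  69  77  91 123 146 144 144  79  56  68]
 [ 77 113 116  69  67  69  75  97 118 148 145 145  99  57  64]
 [ 89  98  95  70  69  69  71  81  95 150 146 147 124  60  59]
 [ 85  79  97  78  69  69  69  69  77 147 150 148 142  73  55]
 [ 76  71 110  89  69  69  69  67  74 135 151 148 146  97  56]]
```

```bash
python3 - <<'E'
from h import *
from workcell import *
np.set_printoptions(precision=4,suppress=True)
hand.move_gripper(.035,60)
bot.dwell(.3);o=get_obs();print(o["wrist_force"])
bot.servo_line([.493,.0175,.179],velocity=.05)
bot.dwell(.2);o=get_obs();print(o["wrist_force"],o["position"])
c=vision.read_camera("scene")
hand.move_gripper(0.0,60)
bot.dwell(.3);o=get_obs();print(o["time_s"],o["wrist_force"],o["ft_torque"],o["position"],o["gripper_width"],o["grip_force"])
d=vision.read_camera("scene");np.savez("pics/scene2.npz",**{k:np.array(v) for k,v in d.items()})
im=np.hstack([cv2.resize(k["frame"][145:200,212:252],(400,550),interpolation=cv2.INTER_LANCZOS4) for k in(c,d)])
cv2.imwrite("pics/c3.png",np.clip(im.astype(float)*1.5,0,255).astype(np.uint8)[:,:,::-1])
E
```

```text
[-0.5237  0.3506  0.4908]
[-0.5857  0.2798 -0.6355] [0.4932 0.0175 0.1792]
8.0 [ 0.1836 -1.1284  3.4041] [-0.3482 -0.035  -0.0085] [0.4931 0.0174 0.1791] 0.008801048867686087 60.91516613960266
```

View pics/c3.png

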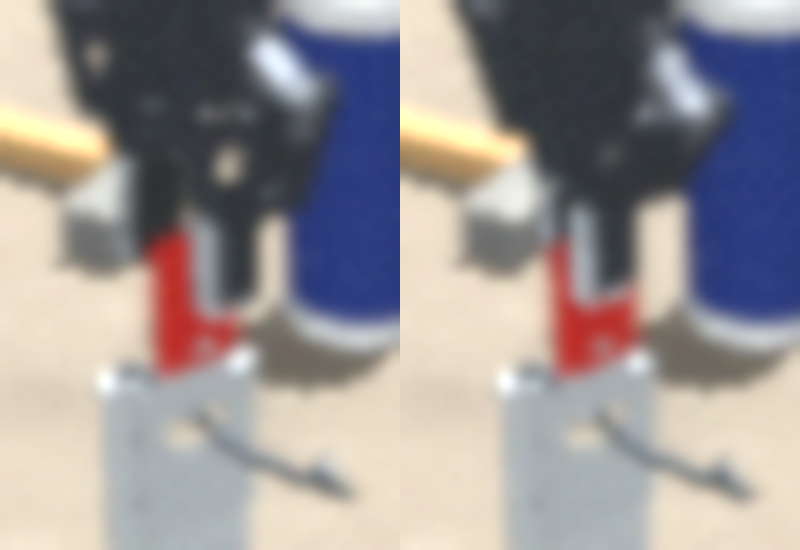

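Now the grip covers about 20 mm of the tab (fingertip at about (600,300) in the crop). The visible tips are about 36 mm behind where the TCP figures put them. I'll regrip a little lower under a force check, then feel the bar.

```bash
cat >> h.py <<'E'
from workcell import *
def F(n=6,dt=.012):
    v=[]
    for _ in range(n): bot.dwell(dt);v.append(get_obs()["wrist_force"])
    return np.mean(v,0)
E
python3 - <<'E'
from h import *
np.set_printoptions(precision=4,suppress=True)
hand.move_gripper(.018,60)
bot.dwell(.1);f0=F();print("free",f0,np.std([get_obs()["wrist_force"]]))
z=.179
while z>.1665:
    z-=.003;bot.servo_line([.493,.0175,z],velocity=.03);f=F(3)
    if abs(f[2]-f0[2])>2: print("touch",z,f);break
hand.move_gripper(0.0,60)
bot.dwell(.2);o=get_obs();print(o["time_s"],F(),o["ft_torque"],o["position"],o["gripper_width"],o["grip_force"])
z=o["position"][2]
for i in range(10):
    z+=.0006;bot.servo_line([.493,.0175,z],velocity=.02);f=F();print(round(z,4),get_obs()["position"][2],f,get_obs()["ft_torque"])
    if i>3 and abs(f[2]-f0[2]+1.4)<.7: break
print(get_obs()["time_s"])
E
```

```text
free [ 0.2085 -0.0965 -0.1612] 0.3868524090834083
10.2583 [-0.0923 -0.3287  0.2394] [-0.095   0.0234  0.0329] [0.493  0.0175 0.164 ] 0.009275039105171672 60.10038614273071
0.1646 0.16449679820627033 [ 0.3145  0.1694 -1.5666] [ 0.0489  0.0464 -0.0092]
0.1652 0.16523717088636686 [-0.1808 -0.0779 -1.2194] [0.0286 0.0132 0.0136]
0.1658 0.16585174602533245 [ 0.0695  0.1319 -1.5124] [ 0.0269 -0.0458 -0.0574]
0.1664 0.16647525034692823 [ 0.0801  0.4463 -1.6578] [ 0.0118  0.0117 -0.0227]
0.167 0.16704606303918895 [ 0.1547 -0.1246 -1.2132] [-0.037   0.0133  0.0248]
11.8083
```

```bash
cat >> h.py <<'E'
EL=P0+.075*B      # nominal elbow
EYE=.0187         # eye centre ahead of TCP along the tool
X0=np.array([.493,.0175,0])
def up(th): return Z*np.cos(th)-B*np.sin(th)
def dr(th): return B*np.cos(th)+Z*np.sin(th)
def pose(s,z,th):  # s along bar from post, z height of eye centre; x kept on the gripped line
    c=X0+B*(s-(X0-P0)@B)+Z*z
    return c+EYE*up(th)
def go(s,z,th,v=.03): bot.servo_line(pose(s,z,th),ori(th),velocity=v)
def end(u,off,th,z0=.15): # point on straight end: u from elbow, off perpendicular(up)
    return .075+u*np.cos(th)-off*np.sin(th), z0+u*np.sin(th)+off*np.cos(th)
def touch(u,off,th,step,lim,sgn=1,thr=1.0,z0=.15):
    f0=F(8);d=dr(th);w=up(th);
    while abs(off)<lim:
        off+=sgn*step;go(*end(u,off,th,z0),th,.02);f=F(5)-f0
        if abs(f@w)>thr: break
    print("touch u",u,"off",round(off*1e3,2),"df up/along",f@w,f@d,"pos",get_obs()["position"],"t",get_obs()["time_s"],flush=True);return off
E
python3 - <<'E'
from h import *
np.set_printoptions(precision=4,suppress=True)
th=np.deg2rad(16)
s0=(X0-P0)@B
go(s0,.150,0);f0=F()
go(.068,.150,0,.05);print(F())
# verify the window on the level bar: raise until lower edge meets the underside
z=.1535;go(.066,z,0);f0=F(8)
while z<.157:
    z+=.00025;go(.066,z,0,.02);f=F(5)
    if abs(f-f0)[2]>1: break
print("level up contact z",z,f-f0,"expected .1545",get_obs()["time_s"])
go(.066,.151,0)
for i in range(1,5): 
    a=th*i/4;go(.066+.0055*i,.151+.0005*i,a,.03);print(F(3))
s,zz=end(.014,.001,th);go(s,zz,th);print(F(),get_obs()["time_s"])
E
```

```text
[-0.0387  0.1309 -1.5583]
level up contact z 0.15475 [-0.0886  0.0592 -1.1271] expected .1545 14.6333
[ 0.0652  0.2264 -1.9352]
[-0.2724 -0.1183 -1.6881]
[ 0.0431  0.071  -1.4693]
[ 0.2769 -0.1267 -0.7719]
[ 0.0951 -0.1172 -1.307 ] 16.475
```

The level-bar feel matches the model (contact at 0.1547, expected 0.1545). Now feel the bent end at two places.

```bash
python3 - <<'E'
from h import *
np.set_printoptions(precision=4,suppress=True)
th=np.deg2rad(16)
o1=touch(.014,.0025,th,.00025,.009)
go(*end(.014,o1-.003,th),th)
for u in(.02,.026,.032): 
    go(*end(u,o1-.003,th),th);f=F(4);print(u,f)
o2=touch(.032,o1-.002,th,.00025,.010)
go(*end(.032,o2-.003,th),th);print(F(),get_obs()["time_s"])
print("slope err deg",np.rad2deg((o2-o1)/.018))
E
```

```text
touch u 0.014 off 5.5 df up/along -2.507826252136014 -0.01841429932256078 pos [ 0.4948 -0.0222  0.177 ] t 20.0417
0.02 [ 0.1941  0.1799 -1.4605]
0.026 [-0.022   0.3611 -1.79  ]
0.032 [-0.2354  0.115  -1.7915]
touch u 0.032 off 5.25 df up/along -1.6008346569214118 0.20558004833581867 pos [ 0.4956 -0.0396  0.1818] t 23.55
[-0.123  -0.2614 -1.6686] 23.85
slope err deg -0.795774715459472
```

```bash
cat >> h.py <<'E'
TH=np.deg2rad(15.0);_s,_z=end(.023,.00073,np.deg2rad(16))
def line(v,off): return _s+v*np.cos(TH)-off*np.sin(TH),_z+v*np.sin(TH)+off*np.cos(TH)
def slide(v,off,vend,step=.0015,lim=2.5):
    go(*line(v,off),TH,.02);f0=F(8);print("base",f0)
    while v<vend:
        v+=step;go(*line(v,off),TH,.03);f=F(4)-f0
        if np.linalg.norm(f)>1: print("v",round(v*1e3,1),"up/along/lat",f@up(TH),f@dr(TH),f@N)
        if np.linalg.norm(f)>lim: print("STOP");break
    print("end v",v,get_obs()["position"],get_obs()["time_s"]);return v
E
python3 - <<'E'
from h import *
np.set_printoptions(precision=3,suppress=True)
go(*line(.007,.0015),TH,.03)
slide(.007,.0035,.040)
c=vision.read_camera("scene")
cv2.imwrite("pics/c4.png",np.clip(cv2.resize(c["frame"][140:215,205:275],(560,600),interpolation=cv2.INTER_LANCZOS4)*1.4,0,255).astype(np.uint8)[:,:,::-1])
E
```

```text
base [ 0.076  0.074 -1.422]
end v 0.04000000000000002 [ 0.497 -0.07   0.189] 30.65
```

View pics/c4.png

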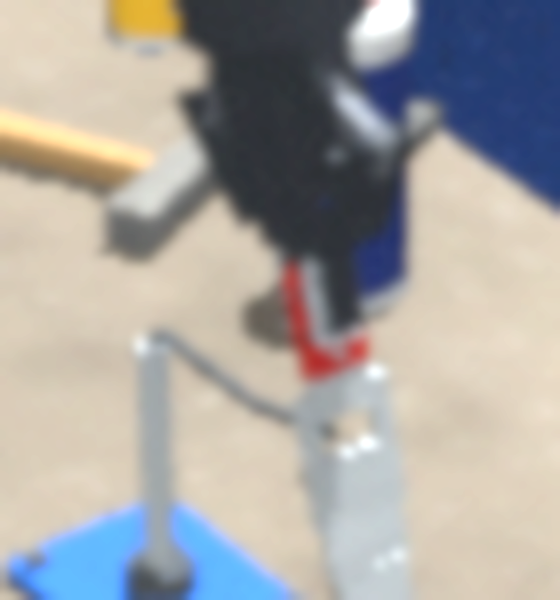

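The hook tip is just at the window's far side, around (330,430); the plate is passing over it with no contact force. Slide clear, straighten up, and go over the rack.

```bash
cat >> h.py <<'E'
FOOT=.1042
def rk(x,y,foot,yaw=np.deg2rad(5.1),v=.05): bot.servo_line([x,y,foot+FOOT],ori(0,yaw),velocity=v)
E
python3 - <<'E'
from h import *
np.set_printoptions(precision=3,suppress=True)
slide(.040,.0035,.062,.003)
go(*line(.09,.0035),TH,.08)
p=get_obs()["position"];bot.servo_line(p+[0,-.03,.04],ori(0),velocity=.15)
rk(.503,-.238,.075,v=.2)
rk(.503,-.238,.052,v=.06);bot.dwell(.2);f0=F(8);o=get_obs();print(f0,o["position"],o["gripper_width"],o["time_s"])
c=vision.read_camera("scene");np.savez("pics/scene5.npz",**{k:np.array(v) for k,v in c.items()})
cv2.imwrite("pics/c5.png",np.clip(cv2.resize(c["frame"][200:280,245:315],(525,600),interpolation=cv2.INTER_LANCZOS4)*1.2,0,255).astype(np.uint8)[:,:,::-1])
E
```

```text
base [-0.074 -0.062 -1.477]
end v 0.06400000000000002 [ 0.498 -0.093  0.195] 33.2833
[ 0.1   -0.068 -1.653] [ 0.503 -0.238  0.156] 0.008607494558560117 35.75
```

View pics/c5.png

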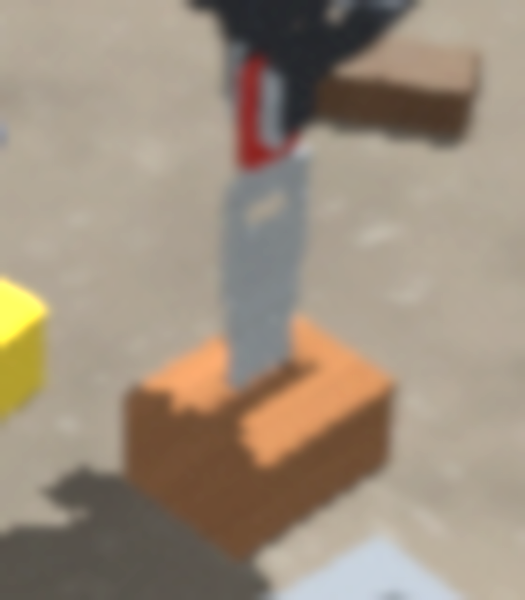

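The gauge is off the hook, and its foot (about (262,375)) hangs over the wooden rack's slot. Lower it by feel.

```bash
python3 - <<'E'
from h import *
np.set_printoptions(precision=3,suppress=True)
f0=F(8);z=.052
while z>.008:
    st=.002 if z>.018 else .0007
    z-=st;rk(.503,-.238,z,v=.04);f=F(3)-f0
    if np.linalg.norm(f)>1.5: print(round(z,4),f,get_obs()["ft_torque"])
    if np.linalg.norm(f)>5: print("STOP");break
print(z,get_obs()["position"],get_obs()["time_s"])
E
```

```text
0.0124 [-0.839  0.168  7.426] [ 0.197  0.308 -0.054]
STOP
0.012399999999999974 [ 0.503 -0.238  0.117] 42.7417
```

```bash
python3 - <<'E'
from h import *
np.set_printoptions(precision=3,suppress=True)
rk(.503,-.238,.013,v=.02)
hand.move_gripper(.02,20);bot.dwell(.3);hand.move_gripper(.05);bot.dwell(.2)
print(F())
p=get_obs()["position"]
bot.servo_line(p+[0,0,.15],velocity=.1)
bot.servo_line(p+[-.1,.12,.2],velocity=.2)
bot.dwell(.3);print(F(),get_obs()["time_s"])
im=[]
for n in("scene","top"):
    c=vision.read_camera(n);np.savez(f"pics/{n}6.npz",**{k:np.array(v) for k,v in c.items()})
    f=c["frame"];im.append(f[140:290,180:330] if n=="scene" else f[100:250,200:350])
cv2.imwrite("pics/c6.png",cv2.resize(np.hstack(im),(800,400),interpolation=cv2.INTER_LANCZOS4)[:,:,::-1])
E
```

```text
[-0.212  0.249 -0.218]
[-0.132 -0.365  0.144] 47.175
```

View pics/c6.png

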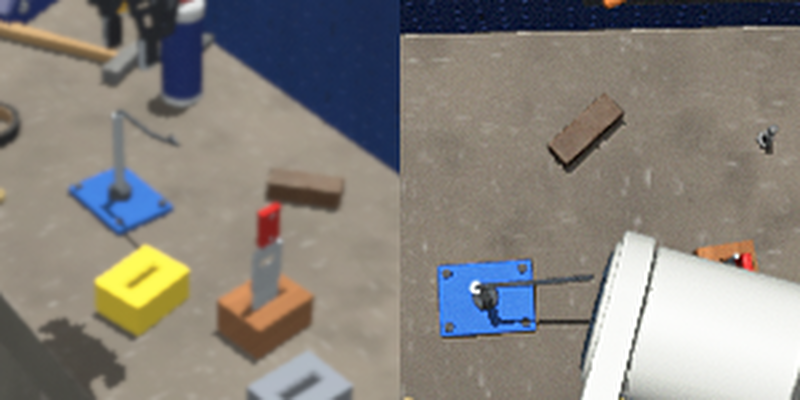

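The gauge stands in the wooden rack (tab at about (268,225)), the hook is bare, and the bystanders haven't moved. I'll check the tab height, then hand in.

```bash
python3 - <<'E'
from h import *
s=load("scene",6)
b=(265,205,295,240)
m=mask(s,(0,150,60),(6,255,255),b)|mask(s,(172,150,60),(180,255,255),b)
ys,xs=np.nonzero(m);print("tab px",xs.mean(),ys.mean(),"expected",proj(s,[.503,-.238,.15]))
if abs(ys.mean()-proj(s,[.503,-.238,.15])[0,1])<2.5: print(hand_in())
E
```

```text
tab px 279.97727272727275 223.4090909090909 expected [[279.61132469 224.06340048]]
the job is handed in; nothing more can be done
None
```

The gauge is off the hook and standing upright, fully home in the slot of the wooden rack and released; the wrist force showed no contact as it passed the barb, the bystanders were not touched, and the job was handed in at about 47 s.

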